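# Sweep the check-off rail flat

## Robot

A 6-joint arm with a two-finger parallel gripper is mounted at the origin on a cart in front of the work surface, level with it; the furniture and walls round the work are solid. World frame = base frame: x ahead of the robot, y to its left, z up, the work surface at z = 0. Lengths are in m, angles in rad, forces in N, time in s.
With the tool pointing down it reaches from about 0.4 to 0.825 m from the base axis. Payload 7 kg.
Tool frame: the origin (TCP) lies between the finger pads, 19 mm behind the fingertips; this is the grasp point; z points along the fingers, y is the line along which they close (so a half turn about z gives the same grasp; the last joint's range is limited). The gripper opens to 88 mm and grips with 3 to 60 N. Pads are 19 mm wide; open, the fingers measure 130 mm over their backs; the gripper's body (78 mm by 193 mm) begins 47 mm behind the grasp point.
Start: joints at [-0.987, 0.359, 0.012, 0, -1.224, -0.288], TCP at [0.197, -0.646, 0.245] pointing down, gripper open.
Joint ranges: [-3.07, 3.07], [-1.43, 2.12], [-1.02, 1.25], [-3.03, 1.67], [-3.05, -0], [-3.03, 3.03]. Speed limits (rad/s): [2.39, 2.39, 3.01, 3.14, 3.14, 3.14].

## Interface

Orientations are given as [roll, pitch, yaw] about the fixed x, y, z axes, in that order (R = Rz(yaw) Ry(pitch) Rx(roll)).
In Python, from station import arm gives the robot as it stands. The module is installed in compiled form; this text tells all that it offers.
- The arm moves only by the shell command python3 -m crank 'ROWS' [FORCE]. ROWS is JSON, a list of rows, each an object of numbers: "dx", "dy", "dz": the shift along the world's x, y, z in m; "twist": the turn about the world's z in degrees; "grip": the opening, from -1 (shut) to 1 (fully open). A call has exactly 5 rows; each row is the pose to reach, as a shift and turn from the pose commanded when the call began; what a row does not reach only later rows make up. A row lasts 1/12 s, in which the tool goes at most 41.7 mm and 7.16 degrees, less where a joint would pass 70% of its speed; a pose out of reach is approached as far as the arm can. A call with a gripper value outside its range is refused whole. The fingers move at their own pace and stop on an object; FORCE is the grip in N (left out, the last holds). Time passes only in rows, so rows that repeat a pose let the fingers close, or fill a call up. It gives the time, the measured TCP pose, the force, the opening and the grip force at its end, in the units of the state.
- arm.get_state(): the state, without advancing time (a new reading comes with each control period).
- arm.grab_frame(name): name is "side" or "top"; returns the picture (480x640x3 uint8, red, green, blue); there is no depth.
- arm.get_calibration(name): a dict with "fx", "fy", "cx", "cy" (pixels), "cam_to_world" (4x4, takes a point from camera to world coordinates). Camera axes: x right, y down, z forward; pixel columns grow to the right and rows downward; lengths in m; the calibration is good to about 2 mm. A picture is of the moment at which its call begins. get_calibration takes no time and is no camera call.
- arm.job_done(): hands the job in; it is judged then, once.
The state is a dict: "t": time; "q": joint angles; "qd": joint speeds; "joint_efforts": joint torques, N m; "eef_pos": TCP position; "ee_rot": TCP orientation; "force": force on the tool from outside, world axes, zero at the start; "moment": the same for the moment, N m; "width": finger opening in m; "gripper_force": force on a finger pad.
Only numpy, scipy, OpenCV 4.12 (cv2) and the standard library are available. Lean on these libraries where they do the work, as an engineer would, in place of code of your own. Each camera call takes 0.05 s, during which the arm holds its last target. There are 200 camera calls.

## Task

The samples are logged, so reset the curved check-off rail: with the closed fingertips, start at the round black pad and follow the curve of the rail in one light sweep, folding the six raised flaps down flat one after another. Stay low over the rail until the last flap is down, do not shove or lift the rail, and do not pick up or disturb the jars and other things round it.

Things in the scene. Friction and masses are not known exactly. Their poses are not given: they have to be found in the camera images.
- rail: loose curved aluminium rail, 1.4 kg, on rubber feet: 46 mm wide, 290 mm long along its curve, flat top 12 mm above the table, six white flaps in a row. Level arc of radius 220 mm, hollow side (-x) towards the robot, turned up to 0.6 rad. Origin: at table level under the arc's middle; x out of the curve, z up. Swept from its +y end (robot's left) to its -y end
- start (a point): point over the middle of the round black pad (28 mm across, 1 mm high) at the beginning of the rail, 15.5 mm above the table, on the arc; 37 mm before hinge_1
- finish (a point): point on the arc 10 mm beyond the free end of flap_6, 15.5 mm above the table; end of the row
- hinge_1 (a point): point over the middle of the hinge line of flap 1, on the arc, 15.5 mm above the table: the top of a flap lying flat (hinge pin and cheeks rise to 16.2 mm). Hinges are 38 mm apart along the arc
- flap_1 (a joint): flap 1 counted from the start pad, rad: 0 flat, starts raised 0.7 to 1.1, stop at 1.3. 30 mm wide, 27 long, 3 thick, hinged at the end nearer the start pad, free end rising away from it: a fingertip sliding from the pad folds it down, one coming the other way jams. No spring: a stiff hinge (0.006 N m) stays where left
- hinge_2 (a point): point over the middle of the hinge line of flap 2, on the arc, 15.5 mm above the table: the top of a flap lying flat (hinge pin and cheeks rise to 16.2 mm). Hinges are 38 mm apart along the arc
- flap_2 (a joint): flap 2 counted from the start pad, rad: 0 flat, starts raised 0.7 to 1.1, stop at 1.3. 30 mm wide, 27 long, 3 thick, hinged at the end nearer the start pad, free end rising away from it: a fingertip sliding from the pad folds it down, one coming the other way jams. No spring: a stiff hinge (0.006 N m) stays where left
- hinge_3 (a point): point over the middle of the hinge line of flap 3, on the arc, 15.5 mm above the table: the top of a flap lying flat (hinge pin and cheeks rise to 16.2 mm). Hinges are 38 mm apart along the arc
- flap_3 (a joint): flap 3 counted from the start pad, rad: 0 flat, starts raised 0.7 to 1.1, stop at 1.3. 30 mm wide, 27 long, 3 thick, hinged at the end nearer the start pad, free end rising away from it: a fingertip sliding from the pad folds it down, one coming the other way jams. No spring: a stiff hinge (0.006 N m) stays where left
- hinge_4 (a point): point over the middle of the hinge line of flap 4, on the arc, 15.5 mm above the table: the top of a flap lying flat (hinge pin and cheeks rise to 16.2 mm). Hinges are 38 mm apart along the arc
- flap_4 (a joint): flap 4 counted from the start pad, rad: 0 flat, starts raised 0.7 to 1.1, stop at 1.3. 30 mm wide, 27 long, 3 thick, hinged at the end nearer the start pad, free end rising away from it: a fingertip sliding from the pad folds it down, one coming the other way jams. No spring: a stiff hinge (0.006 N m) stays where left
- hinge_5 (a point): point over the middle of the hinge line of flap 5, on the arc, 15.5 mm above the table: the top of a flap lying flat (hinge pin and cheeks rise to 16.2 mm). Hinges are 38 mm apart along the arc
- flap_5 (a joint): flap 5 counted from the start pad, rad: 0 flat, starts raised 0.7 to 1.1, stop at 1.3. 30 mm wide, 27 long, 3 thick, hinged at the end nearer the start pad, free end rising away from it: a fingertip sliding from the pad folds it down, one coming the other way jams. No spring: a stiff hinge (0.006 N m) stays where left
- hinge_6 (a point): point over the middle of the hinge line of flap 6, on the arc, 15.5 mm above the table: the top of a flap lying flat (hinge pin and cheeks rise to 16.2 mm). Hinges are 38 mm apart along the arc
- flap_6 (a joint): flap 6 counted from the start pad, rad: 0 flat, starts raised 0.7 to 1.1, stop at 1.3. 30 mm wide, 27 long, 3 thick, hinged at the end nearer the start pad, free end rising away from it: a fingertip sliding from the pad folds it down, one coming the other way jams. No spring: a stiff hinge (0.006 N m) stays where left
- jar_a: one of two open stainless sample jars, 89 mm across, 69 mm tall, standing inside the rail's curve; origin under its middle; loose, to be left alone
- jar_b: the other open sample jar, same size; origin under its middle; loose, to be left alone
- loose_lid: domed steel jar lid with a folded tag as its knob, 86 mm across, 37 mm tall, lying outside the curve; origin under its middle; loose, to be left alone
- thermometer: probe thermometer, 175 mm long, 14 mm tall, lying outside the curve; origin under its middle; loose, to be left alone
- clip: black binder clip, 54 x 25 x 17 mm, outside the curve; origin under its middle; loose, to be left alone
- roll: white label roll, 48 mm across, 46 mm tall, standing outside the curve near its middle; origin under its middle; loose, to be left alone

How it is judged:
By the outcome, as a careful person would: the job done as asked, in the order asked, and still so for the second after the job is handed in, with the robot touching nothing.
It also fails if it takes over 38 s, if anything falls off the work surface, if the arm or the gripper's body presses on something with over 40 N, if the wrist force passes 120 N, or if a joint passes its speed limit or range.

## Working session

There is one attempt and no reset: what is moved stays moved. The work goes in short steps, Python scripts to look and compute and a shell command to move; the robot and the scene stay as the last step left them, time stands still between calls to the robot, and variables do not carry over. Pictures are saved under pics/ and viewed, at most 10 in all, crops included, and the job is handed in when it is done.

```bash
mkdir -p pics; python3 - <<'E'
from station import arm
import cv2
for n in("top","side"):
    cv2.imwrite(f"pics/{n}0.png",arm.grab_frame(n)[:,:,::-1]); c=arm.get_calibration(n); print(n,c)
s=arm.get_state();print(s)
E
```

```text
top {'fx': 433.54492036396715, 'fy': 433.54492036396715, 'cx': 318.8096259932746, 'cy': 239.08463371795185, 'cam_to_world': array([[ 0.02684654, -0.99171241,  0.12564141,  0.4851716 ],
       [-0.99945734, -0.02902856, -0.0155682 ,  0.11973545],
       [ 0.01908636, -0.12515528, -0.99195356,  0.90320762],
       [ 0.        ,  0.        ,  0.        ,  1.        ]])}
side {'fx': 622.1967410482653, 'fy': 622.1967410482653, 'cx': 314.15050585220956, 'cy': 238.4351968837912, 'cam_to_world': array([[-0.58221408, -0.66986993,  0.46076137,  0.07534144],
       [-0.81302489,  0.47678794, -0.33416132,  0.47468699],
       [ 0.00415915, -0.56916389, -0.82221358,  0.93413007],
       [ 0.        ,  0.        ,  0.        ,  1.        ]])}
{'t': 0.1, 'q': array([-9.86892571e-01,  3.59302632e-01,  1.11825713e-02, -2.85292418e-04,
       -1.22408258e+00, -2.88129987e-01]), 'qd': array([ 6.14108012e-04, -2.89659155e-03,  2.14402082e-03,  6.86895839e-04,
        7.44920417e-04,  9.15859506e-06]), 'joint_efforts': array([-1.54879333e-03, -5.84161091e+01,  2.93750238e+01,  7.01553941e+00,
        1.01540811e-02, -5.15859176e-05]), 'eef_pos': array([ 0.19663123, -0.64532194,  0.24454267]), 'ee_rot': array([ 3.14016809e+00, -1.42497075e-04, -2.84591592e+00]), 'force': array([ 0.45400247, -0.64355571, -0.1358431 ]), 'moment': array([-0.05371681, -0.00511832,  0.02255524]), 'gripper_force': 0.0, 'width': 0.08823698988138952}
```

View pics/top0.png

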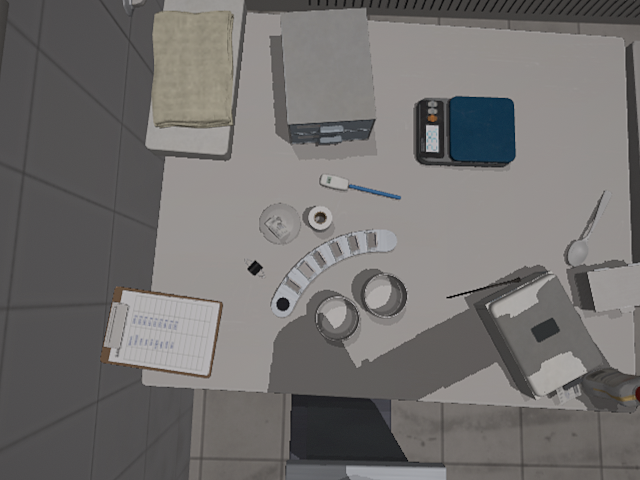

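View pics/side0.png

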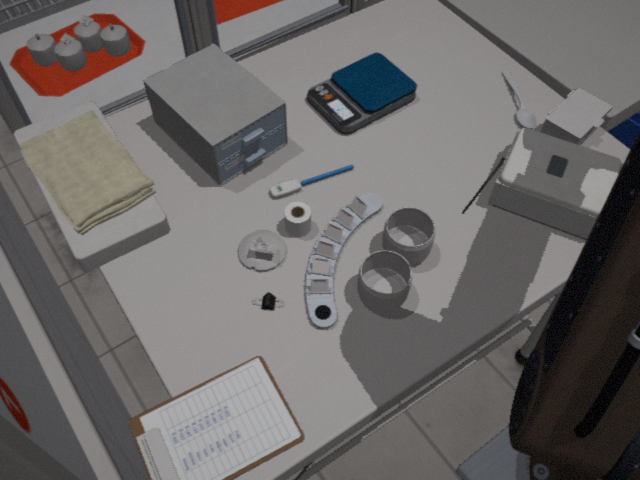

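The top view shows the pad at (283,304), with the rail curving to its far end at about (390,240). The jars are at (337,318) and (383,295), and the roll is at (320,218). In the side view the pad is at (323,312) and the rail end at about (375,200). Next I'll zoom in on the rail.

```bash
python3 - <<'E'
import cv2,numpy as np
a=cv2.imread("pics/top0.png");b=cv2.imread("pics/side0.png")
A=cv2.resize(a[210:330,255:415],None,fx=5,fy=5,interpolation=cv2.INTER_CUBIC)
B=cv2.resize(b[180:340,270:450],None,fx=3.7,fy=3.7,interpolation=cv2.INTER_CUBIC)
cv2.imwrite("pics/ztop.png",A);cv2.imwrite("pics/zside.png",B);print(A.shape,B.shape)
for p in [(390,232),(394,241),(385,250),(276,310),(270,300),(300,262),(350,240),(320,280),(300,225)]: print(p,a[p[1],p[0]])
for n,im,(x,y) in(("t",a,(283,304)),("s",b,(323,312))):
    g=cv2.cvtColor(im,6); m=(g<70).astype(np.uint8); _,l,st,c=cv2.connectedComponentsWithStats(m); k=l[y,x]; print(n,k,st[k],c[k])
E
```

```text
(600, 800, 3) (592, 666, 3)
(390, 232) [173 168 165]
(394, 241) [167 162 160]
(385, 250) [174 169 167]
(276, 310) [171 167 165]
(270, 300) [151 154 158]
(300, 262) [164 160 158]
(350, 240) [109 112 116]
(320, 280) [146 148 152]
(300, 225) [114 115 119]
t 189 [277 298  12  13 127] [282.54330709 303.88188976]
s 348 [315 305  16  14 168] [322.47619048 311.78571429]
```

View pics/ztop.png

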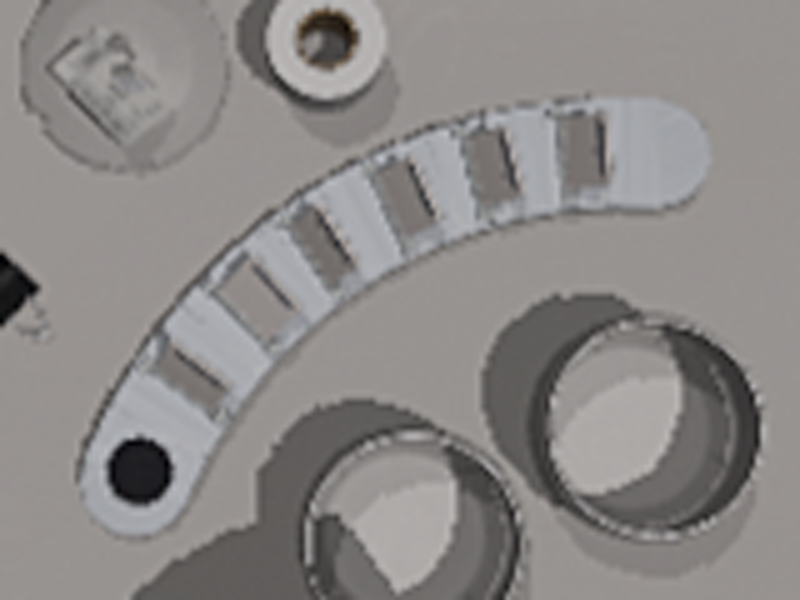

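View pics/zside.png

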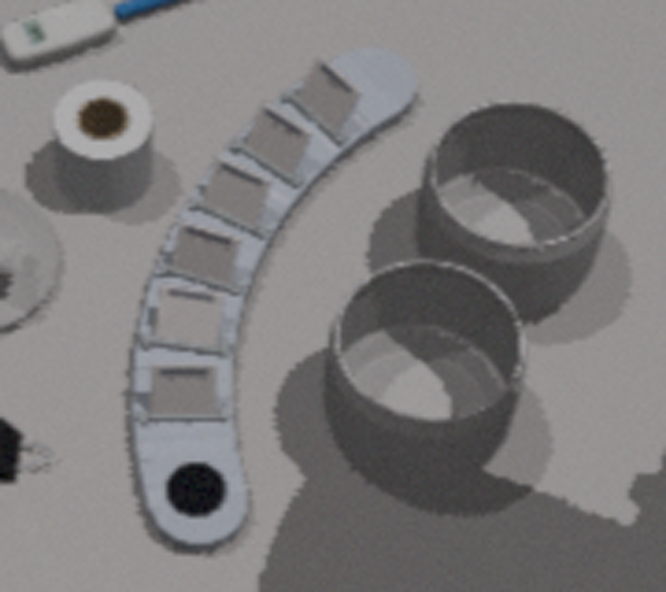

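The zoomed views confirm the pad at (282.5,303.9) in the top view and (322.5,311.8) in the side view. The flaps rise away from the pad, and a rounded cap ends at about (397,240) in the top view. Next I'll fit the 220 mm arc to the rail's edge points.

```bash
cat > h.py <<'E'
import cv2,numpy as np
from station import arm
from scipy.optimize import least_squares
def cast(n,uv,z):
    c=arm.get_calibration(n);T=np.array(c["cam_to_world"]);uv=np.atleast_2d(uv).astype(float)
    d=np.c_[(uv[:,0]-c["cx"])/c["fx"],(uv[:,1]-c["cy"])/c["fy"],np.ones(len(uv))]@T[:3,:3].T
    return T[:3,3]+d*((z-T[2,3])/d[:,2])[:,None]
def contour(n,im,roi):
    m=np.zeros(im.shape[:2],np.uint8);x0,y0,x1,y1=roi
    i=cv2.GaussianBlur(im,(3,3),0).astype(int)[y0:y1,x0:x1]
    m[y0:y1,x0:x1]=((i[...,0]-i[...,2]>1)&(i[...,0]>120)) 
    m=cv2.morphologyEx(m,3,np.ones((9,9)))
    C,_=cv2.findContours(m,0,1);return max(C,key=cv2.contourArea)[:,0]
E
python3 - <<'E'
from h import *
pads={"top":(282.5,303.9),"side":(322.5,311.8)}
for n,roi in(("top",(262,220,405,325)),("side",(295,185,390,335))):
    im=cv2.imread(f"pics/{n}0.png");k=contour(n,im,roi)
    pad=cast(n,pads[n],.013)[0,:2]
    P=cast(n,k,.012)[:,:2];c=np.array([pad[0]-.1,pad[1]-.2])
    for it in range(6):
        def f(c):
            r=np.hypot(*(P-c).T);return np.where(r>.22,r-.243,r-.197)[sel]
        a=np.arctan2(*(P-c).T[::-1]);ap=np.arctan2(*(pad-c)[::-1])
        sel=(a<ap-.1)&(a>ap-1.15) if it else np.ones(len(P),bool)
        s=least_squares(f,c,loss="soft_l1",f_scale=.002);c=s.x
    r=np.hypot(*(P-c).T);u=np.where(r>.22,r-.243,r-.197)[sel]
    print(n,"pad",pad,"c",c,"padR",np.hypot(*(pad-c)),"ap",ap,"len",(a.max()-a.min())*.22,(a.max()-ap)*.22,"rms",u.std(),sel.sum(),"inner/outer med",np.median(u[r[sel]<.22]),np.median(u[r[sel]>.22]))
E
```

```text
top pad [0.46330129 0.17584012] c [ 0.37965259 -0.02714088] padR 0.2195413226324903 ap 1.1799016679615388 len 0.31360100433313387 0.02590073143826501 rms 0.0013537435475730558 199 inner/outer med 0.0012895380761451941 -0.001051511890799245
side pad [0.46270211 0.17548566] c [ 0.37878815 -0.02761171] padR 0.21975007395119364 ap 1.1789874085631131 len 0.31572733825278754 0.02613377365326921 rms 0.008054705504426026 262 inner/outer med 0.0007223204407679207 -0.0005368356348660341
```

The two views agree to within 1 mm:
- **Arc centre:** (0.379,-0.0274)
- **Start:** angle 1.18, at (0.463,0.1757)
- **Finish:** angle -0.02
- **Rail turn:** about 0.58 rad, within the limit

I'll go up and across with the fingers shut. Tool y stays along the tangent, so yaw equals the arc angle minus pi.

```bash
python3 -m crank '[{"dz":0.03,"grip":-1},{"dz":0.06,"grip":-1},{"dz":0.09,"grip":-1},{"dz":0.12,"grip":-1},{"dz":0.15,"grip":-1}]' 5
python3 -m crank '[{"dx":0.025,"dy":0.03,"grip":-1},{"dx":0.05,"dy":0.06,"grip":-1},{"dx":0.075,"dy":0.09,"grip":-1},{"dx":0.1,"dy":0.12,"grip":-1},{"dx":0.125,"dy":0.15,"grip":-1}]'
python3 -m crank '[{"dx":0.025,"dy":0.03,"grip":-1},{"dx":0.05,"dy":0.06,"grip":-1},{"dx":0.075,"dy":0.09,"grip":-1},{"dx":0.1,"dy":0.12,"grip":-1},{"dx":0.125,"dy":0.15,"grip":-1}]'
```

```text
invalid input at $[0]: expected keys dx, dy, dz, twist, grip
invalid input at $[0]: expected keys dx, dy, dz, twist, grip
invalid input at $[0]: expected keys dx, dy, dz, twist, grip
```

```bash
python3 -m crank '[{"dx":0,"dy":0,"dz":0.03,"twist":0,"grip":-1},{"dx":0,"dy":0,"dz":0.06,"twist":0,"grip":-1},{"dx":0,"dy":0,"dz":0.09,"twist":0,"grip":-1},{"dx":0,"dy":0,"dz":0.12,"twist":0,"grip":-1},{"dx":0,"dy":0,"dz":0.15,"twist":0,"grip":-1}]' 5
python3 -m crank '[{"dx":0.025,"dy":0.03,"dz":0,"twist":0,"grip":-1},{"dx":0.05,"dy":0.06,"dz":0,"twist":0,"grip":-1},{"dx":0.075,"dy":0.09,"dz":0,"twist":0,"grip":-1},{"dx":0.1,"dy":0.12,"dz":0,"twist":0,"grip":-1},{"dx":0.125,"dy":0.15,"dz":0,"twist":0,"grip":-1}]'
python3 -m crank '[{"dx":0.025,"dy":0.03,"dz":0,"twist":5,"grip":-1},{"dx":0.05,"dy":0.06,"dz":0,"twist":10,"grip":-1},{"dx":0.075,"dy":0.09,"dz":0,"twist":15,"grip":-1},{"dx":0.1,"dy":0.12,"dz":0,"twist":20,"grip":-1},{"dx":0.125,"dy":0.15,"dz":0,"twist":25,"grip":-1}]'
```

```text
t: 0.52
eef_pos: [0.1966, -0.6453, 0.3964]
ee_rot: [3.141, -0.0, -2.846]
force: [0.4, -0.7, 0.4]
width: 0.0598
gripper_force: 0.0
t: 0.93
eef_pos: [0.3224, -0.4941, 0.395]
ee_rot: [3.141, -0.0, -2.846]
force: [2.0, 0.5, -0.1]
width: 0.0264
gripper_force: 0.0
t: 1.35
eef_pos: [0.4475, -0.3438, 0.3953]
ee_rot: [3.141, 0.0, -2.405]
force: [1.6, -0.0, -0.2]
width: 0.0004
gripper_force: 0.0
```

```bash
python3 -m crank '[{"dx":0.003,"dy":0.035,"dz":0,"twist":5,"grip":-1},{"dx":0.006,"dy":0.07,"dz":0,"twist":10,"grip":-1},{"dx":0.009,"dy":0.105,"dz":0,"twist":15,"grip":-1},{"dx":0.012,"dy":0.14,"dz":0,"twist":20,"grip":-1},{"dx":0.015,"dy":0.175,"dz":0,"twist":25.4,"grip":-1}]'
python3 -m crank '[{"dx":0,"dy":0.035,"dz":0,"twist":0,"grip":-1},{"dx":0,"dy":0.07,"dz":0,"twist":0,"grip":-1},{"dx":0,"dy":0.105,"dz":0,"twist":0,"grip":-1},{"dx":0,"dy":0.14,"dz":0,"twist":0,"grip":-1},{"dx":0,"dy":0.175,"dz":0,"twist":0,"grip":-1}]'
python3 -m crank '[{"dx":0,"dy":0.035,"dz":-0.02,"twist":0,"grip":-1},{"dx":0,"dy":0.07,"dz":-0.04,"twist":0,"grip":-1},{"dx":0,"dy":0.105,"dz":-0.06,"twist":0,"grip":-1},{"dx":0,"dy":0.14,"dz":-0.08,"twist":0,"grip":-1},{"dx":0,"dy":0.169,"dz":-0.1,"twist":0,"grip":-1}]'
```

```text
t: 1.77
eef_pos: [0.4614, -0.169, 0.3951]
ee_rot: [3.141, 0.0, -1.962]
force: [0.8, -0.5, 0.0]
width: 0.0003
gripper_force: 0.0
t: 2.18
eef_pos: [0.4611, 0.0059, 0.3953]
ee_rot: [3.142, 0.0, -1.966]
force: [1.1, -0.1, 0.1]
width: 0.0006
gripper_force: 0.0
t: 2.6
eef_pos: [0.4611, 0.1754, 0.2944]
ee_rot: [3.142, 0.0, -1.965]
force: [-0.1, 0.1, 0.5]
width: 0.0007
gripper_force: 0.0
```

```bash
python3 -m crank '[{"dx":0.002,"dy":0,"dz":-0.035,"twist":0,"grip":-1},{"dx":0.002,"dy":0,"dz":-0.07,"twist":0,"grip":-1},{"dx":0.002,"dy":0,"dz":-0.105,"twist":0,"grip":-1},{"dx":0.002,"dy":0,"dz":-0.135,"twist":0,"grip":-1},{"dx":0.002,"dy":0,"dz":-0.16,"twist":0,"grip":-1}]'
python3 -m crank '[{"dx":0,"dy":0,"dz":-0.025,"twist":0,"grip":-1},{"dx":0,"dy":0,"dz":-0.05,"twist":0,"grip":-1},{"dx":0,"dy":0,"dz":-0.07,"twist":0,"grip":-1},{"dx":0,"dy":0,"dz":-0.082,"twist":0,"grip":-1},{"dx":0,"dy":0,"dz":-0.084,"twist":0,"grip":-1}]'
python3 - <<'E'
from h import *
print(arm.get_state()["eef_pos"])
im=arm.grab_frame("side")[:,:,::-1];cv2.imwrite("pics/zs1.png",cv2.resize(im[180:340,270:450],None,fx=3.7,fy=3.7,interpolation=2))
E
```

```text
t: 3.02
eef_pos: [0.4626, 0.1727, 0.1329]
ee_rot: [3.14, -0.002, -1.966]
force: [-0.8, 0.6, -0.4]
width: 0.0002
gripper_force: 0.0
t: 3.43
eef_pos: [0.4623, 0.1722, 0.0489]
ee_rot: [3.139, -0.004, -1.967]
force: [-0.3, -0.8, 0.7]
width: 0.0002
gripper_force: 0.0
[0.46226912 0.17215694 0.04885078]
```

View pics/zs1.png

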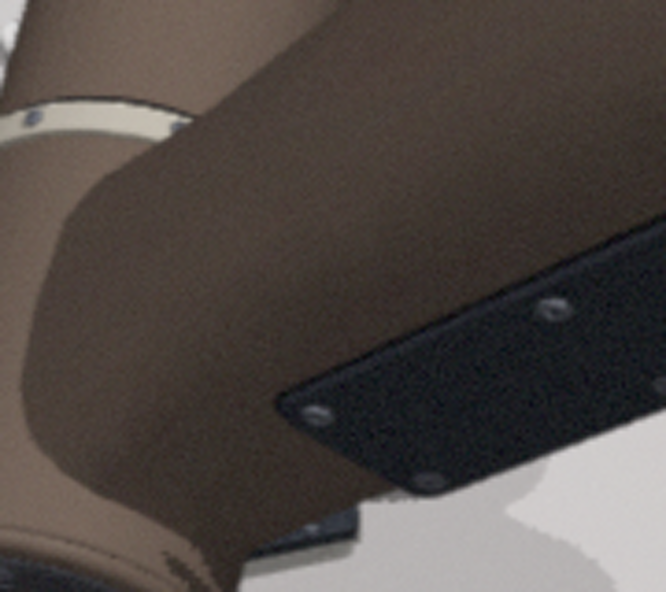

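The arm hides the rail from the side camera. Y has also drifted by 3 mm, so I'll check the joints and the top view.

```bash
python3 - <<'E'
from h import *
s=arm.get_state();print(s["q"],s["ee_rot"],s["force"],s["moment"])
im=arm.grab_frame("top")[:,:,::-1];cv2.imwrite("pics/zt1.png",cv2.resize(im[180:380,220:440],None,fx=3,fy=3,interpolation=2))
E
```

```text
[ 7.55515308e-01  2.90239802e-01 -6.20205477e-01 -2.22826377e-04
 -6.63863900e-01 -1.15086956e+00] [ 3.14003567 -0.00315194 -1.96632386] [-0.18939628  0.18706293 -0.30327145] [0.02798838 0.11337639 0.02670403]
```

View pics/zt1.png

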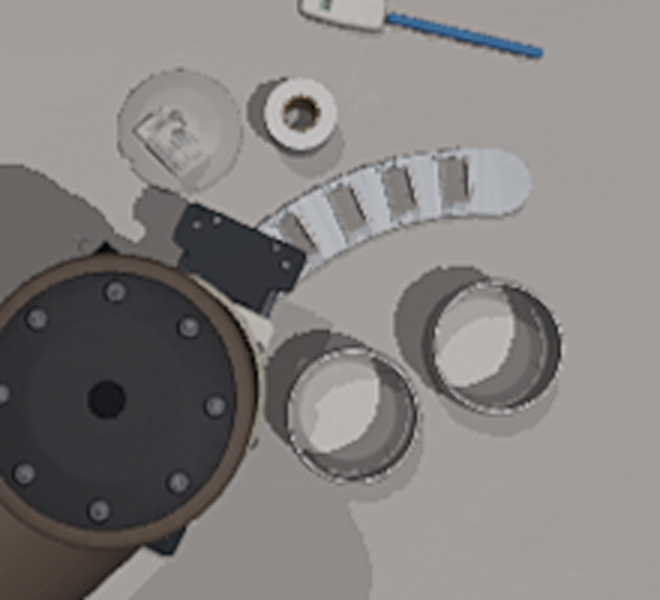

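The top view shows the gripper over the pad end, with the jars, roll and lid clear and the flaps undisturbed. I'll correct xy and lower to just above the rail top.

```bash
python3 -m crank '[{"dx":0.0007,"dy":0.0035,"dz":-0.003,"twist":0,"grip":-1},{"dx":0.0007,"dy":0.0035,"dz":-0.006,"twist":0,"grip":-1},{"dx":0.0007,"dy":0.0035,"dz":-0.009,"twist":0,"grip":-1},{"dx":0.0007,"dy":0.0035,"dz":-0.011,"twist":0,"grip":-1},{"dx":0.0007,"dy":0.0035,"dz":-0.011,"twist":0,"grip":-1}]'
```

```text
t: 3.95
eef_pos: [0.4643, 0.1768, 0.0402]
ee_rot: [3.141, -0.0, -1.966]
force: [0.5, -0.3, -0.5]
width: 0.0008
gripper_force: 0.0
```

```bash
python3 -m crank '[{"dx":0,"dy":0,"dz":-0.001,"twist":0,"grip":-1},{"dx":0,"dy":0,"dz":-0.002,"twist":0,"grip":-1},{"dx":-0.001,"dy":-0.001,"dz":-0.003,"twist":0,"grip":-1},{"dx":-0.001,"dy":-0.001,"dz":-0.004,"twist":0,"grip":-1},{"dx":-0.001,"dy":-0.001,"dz":-0.004,"twist":0,"grip":-1}]'
```

```text
t: 4.37
eef_pos: [0.4633, 0.1756, 0.0362]
ee_rot: [3.141, -0.0, -1.966]
force: [-0.0, 0.1, 0.8]
width: 0.0007
gripper_force: 0.0
```

```bash
python3 - <<'E'
import numpy as np
c=np.array([.3792,-.0274]);P=lambda a:c+.22*np.array([np.cos(a),np.sin(a)])
for k in range(13):
    a0=1.1795-.1*k
    print(k+1,P(a0).round(4),"yaw %.3f"%(a0-np.pi),[tuple(np.round((P(a0-.02*(j+1))-P(a0))*1e3,1)) for j in range(5)], "twist -1.15 deg/row")
E
python3 -m crank '[{"dx":-0.0002,"dy":0,"dz":-0.0004,"twist":0,"grip":-1},{"dx":-0.0002,"dy":0,"dz":-0.0008,"twist":0,"grip":-1},{"dx":-0.0002,"dy":0,"dz":-0.0012,"twist":0.2,"grip":-1},{"dx":-0.0002,"dy":0,"dz":-0.0012,"twist":0.2,"grip":-1},{"dx":-0.0002,"dy":0,"dz":-0.0012,"twist":0.2,"grip":-1}]'
```

```text
1 [0.4631 0.176 ] yaw -1.962 [(np.float64(4.1), np.float64(-1.7)), (np.float64(8.1), np.float64(-3.5)), (np.float64(12.0), np.float64(-5.4)), (np.float64(16.0), np.float64(-7.4)), (np.float64(19.9), np.float64(-9.4))] twist -1.15 deg/row
2 [0.483  0.1666] yaw -2.062 [(np.float64(3.9), np.float64(-2.1)), (np.float64(7.7), np.float64(-4.3)), (np.float64(11.4), np.float64(-6.6)), (np.float64(15.2), np.float64(-8.9)), (np.float64(18.8), np.float64(-11.3))] twist -1.15 deg/row
3 [0.5018 0.1552] yaw -2.162 [(np.float64(3.6), np.float64(-2.5)), (np.float64(7.2), np.float64(-5.1)), (np.float64(10.7), np.float64(-7.7)), (np.float64(14.2), np.float64(-10.4)), (np.float64(17.6), np.float64(-13.2))] twist -1.15 deg/row
4 [0.5195 0.1421] yaw -2.262 [(np.float64(3.4), np.float64(-2.8)), (np.float64(6.7), np.float64(-5.7)), (np.float64(9.9), np.float64(-8.7)), (np.float64(13.1), np.float64(-11.8)), (np.float64(16.2), np.float64(-14.8))] twist -1.15 deg/row
5 [0.5357 0.1272] yaw -2.362 [(np.float64(3.1), np.float64(-3.2)), (np.float64(6.1), np.float64(-6.4)), (np.float64(9.0), np.float64(-9.7)), (np
[... 1442 characters left out ...]
4(2.4), np.float64(-17.4)), (np.float64(2.8), np.float64(-21.8))] twist -1.15 deg/row
12 [ 0.5985 -0.0099] yaw -3.062 [(np.float64(0.3), np.float64(-4.4)), (np.float64(0.5), np.float64(-8.8)), (np.float64(0.7), np.float64(-13.2)), (np.float64(0.7), np.float64(-17.6)), (np.float64(0.6), np.float64(-22.0))] twist -1.15 deg/row
13 [ 0.5992 -0.0319] yaw -3.162 [(np.float64(-0.1), np.float64(-4.4)), (np.float64(-0.4), np.float64(-8.8)), (np.float64(-0.7), np.float64(-13.2)), (np.float64(-1.1), np.float64(-17.6)), (np.float64(-1.5), np.float64(-21.9))] twist -1.15 deg/row
t: 4.78
eef_pos: [0.4632, 0.1758, 0.0351]
ee_rot: [3.142, -0.0, -1.963]
force: [0.2, 0.0, 0.3]
width: 0.0003
gripper_force: 0.0
```

```bash
python3 -m crank '[{"dx":0.0041,"dy":-0.0017,"dz":0.0003,"twist":-1.15,"grip":-1},{"dx":0.0081,"dy":-0.0035,"dz":0.0006,"twist":-2.3,"grip":-1},{"dx":0.012,"dy":-0.0054,"dz":0.0007,"twist":-3.45,"grip":-1},{"dx":0.016,"dy":-0.0074,"dz":0.0007,"twist":-4.6,"grip":-1},{"dx":0.0199,"dy":-0.0094,"dz":0.0007,"twist":-5.75,"grip":-1}]'
```

```text
t: 5.2
eef_pos: [0.4837, 0.1662, 0.0358]
ee_rot: [3.142, -0.0, -2.065]
force: [-1.3, 0.7, 0.2]
width: 0.0003
gripper_force: 0.7
```

```bash
python3 -m crank '[{"dx":0.0039,"dy":-0.0021,"dz":0,"twist":-1.15,"grip":-1},{"dx":0.0077,"dy":-0.0043,"dz":0,"twist":-2.3,"grip":-1},{"dx":0.0114,"dy":-0.0066,"dz":0,"twist":-3.45,"grip":-1},{"dx":0.0152,"dy":-0.0089,"dz":0,"twist":-4.6,"grip":-1},{"dx":0.0188,"dy":-0.0113,"dz":0,"twist":-5.75,"grip":-1}]'
```

```text
t: 5.62
eef_pos: [0.5024, 0.1549, 0.0359]
ee_rot: [-3.142, 0.0, -2.165]
force: [-0.2, 0.1, 0.8]
width: 0.0003
gripper_force: 0.1
```

```bash
python3 -m crank '[{"dx":0.0036,"dy":-0.0025,"dz":0,"twist":-1.15,"grip":-1},{"dx":0.0072,"dy":-0.0051,"dz":0,"twist":-2.3,"grip":-1},{"dx":0.0107,"dy":-0.0077,"dz":0,"twist":-3.45,"grip":-1},{"dx":0.0142,"dy":-0.0104,"dz":0,"twist":-4.6,"grip":-1},{"dx":0.0176,"dy":-0.0132,"dz":0,"twist":-5.75,"grip":-1}]'
python3 -m crank '[{"dx":0.0034,"dy":-0.0028,"dz":0,"twist":-1.15,"grip":-1},{"dx":0.0067,"dy":-0.0057,"dz":0,"twist":-2.3,"grip":-1},{"dx":0.0099,"dy":-0.0087,"dz":0,"twist":-3.45,"grip":-1},{"dx":0.0131,"dy":-0.0118,"dz":0,"twist":-4.6,"grip":-1},{"dx":0.0162,"dy":-0.0148,"dz":0,"twist":-5.75,"grip":-1}]'
python3 - <<'E'
from h import *
im=arm.grab_frame("top")[:,:,::-1];cv2.imwrite("pics/zt2.png",cv2.resize(im[200:340,250:430],None,fx=4,fy=4,interpolation=2))
E
```

```text
t: 6.03
eef_pos: [0.5198, 0.1417, 0.0359]
ee_rot: [3.141, -0.0, -2.266]
force: [-1.4, 0.5, 1.2]
width: 0.0005
gripper_force: 0.5
t: 6.45
eef_pos: [0.5361, 0.1268, 0.0358]
ee_rot: [-3.142, -0.0, -2.366]
force: [-0.1, 0.9, -0.6]
width: 0.0003
gripper_force: 0.1
```

View pics/zt2.png

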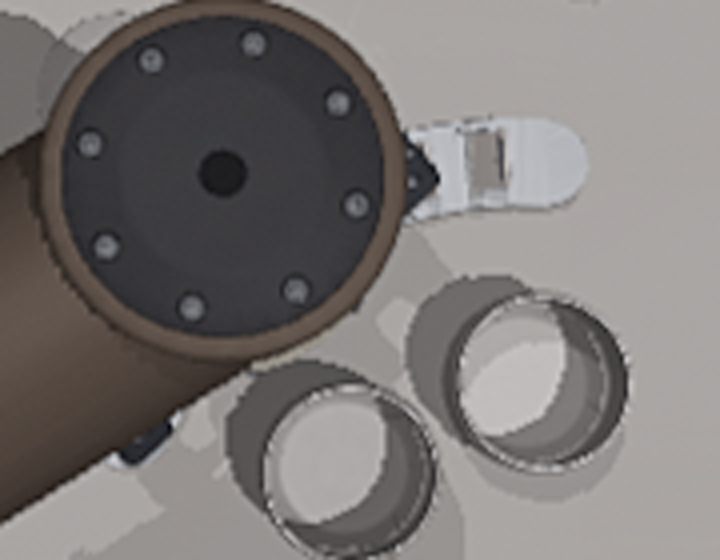

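The rail end is still at about (397,241) and the jars haven't moved. Forces are around 1 N, so I'll continue the sweep.

```bash
python3 -m crank '[{"dx":0.0031,"dy":-0.0032,"dz":0,"twist":-1.15,"grip":-1},{"dx":0.0061,"dy":-0.0064,"dz":0,"twist":-2.3,"grip":-1},{"dx":0.009,"dy":-0.0097,"dz":0,"twist":-3.45,"grip":-1},{"dx":0.0119,"dy":-0.013,"dz":0,"twist":-4.6,"grip":-1},{"dx":0.0147,"dy":-0.0164,"dz":0,"twist":-5.75,"grip":-1}]'
python3 -m crank '[{"dx":0.0027,"dy":-0.0035,"dz":0,"twist":-1.15,"grip":-1},{"dx":0.0054,"dy":-0.007,"dz":0,"twist":-2.3,"grip":-1},{"dx":0.008,"dy":-0.0105,"dz":0,"twist":-3.45,"grip":-1},{"dx":0.0105,"dy":-0.0141,"dz":0,"twist":-4.6,"grip":-1},{"dx":0.0129,"dy":-0.0178,"dz":0,"twist":-5.75,"grip":-1}]'
python3 -m crank '[{"dx":0.0024,"dy":-0.0037,"dz":0,"twist":-1.15,"grip":-1},{"dx":0.0047,"dy":-0.0075,"dz":0,"twist":-2.3,"grip":-1},{"dx":0.0069,"dy":-0.0113,"dz":0,"twist":-3.45,"grip":-1},{"dx":0.009,"dy":-0.0151,"dz":0,"twist":-4.6,"grip":-1},{"dx":0.0111,"dy":-0.019,"dz":0,"twist":-5.75,"grip":-1}]'
```

```text
t: 6.92
eef_pos: [0.5508, 0.1104, 0.0359]
ee_rot: [-3.142, 0.0, -2.466]
force: [0.5, 0.3, 0.0]
width: 0.0002
gripper_force: 0.3
t: 7.33
eef_pos: [0.5636, 0.0925, 0.0358]
ee_rot: [-3.142, -0.0, -2.567]
force: [0.8, -0.2, 0.5]
width: 0.0007
gripper_force: 0.0
t: 7.75
eef_pos: [0.5746, 0.0735, 0.0359]
ee_rot: [-3.142, -0.0, -2.667]
force: [-1.4, -0.4, 0.6]
width: 0.0007
gripper_force: 0.2
```

```bash
python3 -m crank '[{"dx":0.002,"dy":-0.0039,"dz":0,"twist":-1.15,"grip":-1},{"dx":0.0039,"dy":-0.0079,"dz":0,"twist":-2.3,"grip":-1},{"dx":0.0057,"dy":-0.0119,"dz":0,"twist":-3.45,"grip":-1},{"dx":0.0075,"dy":-0.0159,"dz":0,"twist":-4.6,"grip":-1},{"dx":0.0092,"dy":-0.02,"dz":0,"twist":-5.75,"grip":-1}]'
python3 -m crank '[{"dx":0.0016,"dy":-0.0041,"dz":0,"twist":-1.15,"grip":-1},{"dx":0.0031,"dy":-0.0082,"dz":0,"twist":-2.3,"grip":-1},{"dx":0.0045,"dy":-0.0124,"dz":0,"twist":-3.45,"grip":-1},{"dx":0.0059,"dy":-0.0166,"dz":0,"twist":-4.6,"grip":-1},{"dx":0.0071,"dy":-0.0208,"dz":0,"twist":-5.75,"grip":-1}]'
python3 -m crank '[{"dx":0.0012,"dy":-0.0042,"dz":0,"twist":-1.15,"grip":-1},{"dx":0.0023,"dy":-0.0085,"dz":0,"twist":-2.3,"grip":-1},{"dx":0.0033,"dy":-0.0128,"dz":0,"twist":-3.45,"grip":-1},{"dx":0.0042,"dy":-0.0171,"dz":0,"twist":-4.6,"grip":-1},{"dx":0.005,"dy":-0.0214,"dz":0,"twist":-5.75,"grip":-1}]'
```

```text
t: 8.17
eef_pos: [0.5838, 0.0536, 0.0358]
ee_rot: [3.142, -0.0, -2.768]
force: [-0.8, 1.6, 1.3]
width: 0.0002
gripper_force: 0.8
t: 8.58
eef_pos: [0.5909, 0.0327, 0.0358]
ee_rot: [-3.142, -0.0, -2.868]
force: [0.1, 0.3, -0.5]
width: 0.0001
gripper_force: 0.1
t: 9.0
eef_pos: [0.5959, 0.0114, 0.0359]
ee_rot: [3.142, 0.0, -2.968]
force: [0.3, 0.8, -0.0]
width: 0.0003
gripper_force: 0.4
```

```bash
python3 -m crank '[{"dx":0.0007,"dy":-0.0043,"dz":0,"twist":-1.15,"grip":-1},{"dx":0.0014,"dy":-0.0087,"dz":0,"twist":-2.3,"grip":-1},{"dx":0.002,"dy":-0.0131,"dz":0,"twist":-3.45,"grip":-1},{"dx":0.0024,"dy":-0.0174,"dz":0,"twist":-4.6,"grip":-1},{"dx":0.0028,"dy":-0.0218,"dz":0,"twist":-5.75,"grip":-1}]'
python3 -m crank '[{"dx":0.0003,"dy":-0.0044,"dz":0,"twist":-1.15,"grip":-1},{"dx":0.0005,"dy":-0.0088,"dz":0,"twist":-2.3,"grip":-1},{"dx":0.0007,"dy":-0.0132,"dz":0,"twist":-3.45,"grip":-1},{"dx":0.0007,"dy":-0.0176,"dz":0,"twist":-4.6,"grip":-1},{"dx":0.0006,"dy":-0.022,"dz":0,"twist":-5.75,"grip":-1}]'
python3 -m crank '[{"dx":0,"dy":-0.002,"dz":0,"twist":0,"grip":-1},{"dx":0,"dy":-0.003,"dz":0,"twist":0,"grip":-1},{"dx":0,"dy":-0.003,"dz":0,"twist":0,"grip":-1},{"dx":0,"dy":-0.003,"dz":0,"twist":0,"grip":-1},{"dx":0,"dy":-0.003,"dz":0,"twist":0,"grip":-1}]'
```

```text
t: 9.42
eef_pos: [0.5985, -0.0106, 0.0358]
ee_rot: [-3.142, -0.0, -3.069]
force: [-0.2, -0.8, 1.0]
width: 0.0006
gripper_force: 0.1
t: 9.83
eef_pos: [0.5991, -0.0325, 0.0358]
ee_rot: [-3.142, -0.0, 3.114]
force: [-0.2, 0.3, -0.0]
width: 0.0003
gripper_force: 0.0
t: 10.25
eef_pos: [0.5992, -0.0349, 0.0359]
ee_rot: [3.142, 0.0, 3.117]
force: [-0.2, 0.7, 0.2]
width: 0.0005
gripper_force: 0.0
```

Next I'll lift straight up and clear, then look.

```bash
python3 -m crank '[{"dx":0,"dy":0,"dz":0.01,"twist":0,"grip":-1},{"dx":0,"dy":0,"dz":0.03,"twist":0,"grip":-1},{"dx":0,"dy":0,"dz":0.06,"twist":0,"grip":-1},{"dx":0,"dy":0,"dz":0.09,"twist":0,"grip":-1},{"dx":0,"dy":0,"dz":0.12,"twist":0,"grip":-1}]'
python3 -m crank '[{"dx":0,"dy":-0.01,"dz":0.03,"twist":0,"grip":-1},{"dx":0,"dy":-0.04,"dz":0.05,"twist":0,"grip":-1},{"dx":0,"dy":-0.07,"dz":0.07,"twist":0,"grip":-1},{"dx":0,"dy":-0.1,"dz":0.08,"twist":0,"grip":-1},{"dx":0,"dy":-0.13,"dz":0.09,"twist":0,"grip":-1}]'
python3 -m crank '[{"dx":-0.01,"dy":-0.03,"dz":0,"twist":0,"grip":-1},{"dx":-0.02,"dy":-0.06,"dz":0,"twist":0,"grip":-1},{"dx":-0.03,"dy":-0.09,"dz":0,"twist":0,"grip":-1},{"dx":-0.04,"dy":-0.12,"dz":0,"twist":0,"grip":-1},{"dx":-0.04,"dy":-0.13,"dz":0,"twist":0,"grip":-1}]'
python3 - <<'E'
from h import *
import numpy as np
a=arm.grab_frame("top")[:,:,::-1];b=arm.grab_frame("side")[:,:,::-1]
cv2.imwrite("pics/top9.png",a);cv2.imwrite("pics/side9.png",b)
A=cv2.resize(a[210:330,255:415],(400,300),interpolation=2);B=cv2.resize(b[180:340,270:450],(675,600),interpolation=2)
cv2.imwrite("pics/z9t.png",cv2.resize(a[210:330,255:415],(800,600),interpolation=2));cv2.imwrite("pics/z9s.png",B)
for n,im in(("top",a),("side",b)):
    g=cv2.cvtColor(np.ascontiguousarray(im),6);x,y=((283,304),(323,312))[n=="side"]
    _,l,st,c=cv2.connectedComponentsWithStats((g<70).astype(np.uint8));print(n,c[l[y,x]],st[l[y,x]])
E
```

```text
t: 10.67
eef_pos: [0.5989, -0.035, 0.1579]
ee_rot: [-3.141, -0.0, 3.117]
force: [0.8, -0.5, 0.1]
width: 0.0005
gripper_force: 0.0
t: 11.08
eef_pos: [0.5992, -0.166, 0.2485]
ee_rot: [3.142, 0.003, 3.117]
force: [0.4, -0.2, -0.4]
width: 0.0004
gripper_force: 0.0
t: 11.5
eef_pos: [0.5573, -0.298, 0.2469]
ee_rot: [-3.141, 0.0, 3.114]
force: [0.2, 0.3, 0.2]
width: 0.0004
gripper_force: 0.0
top [282.61594203 303.84782609] [276 298  14  13 138]
side [322.54271357 311.92964824] [315 305  17  15 199]
```

View pics/z9t.png

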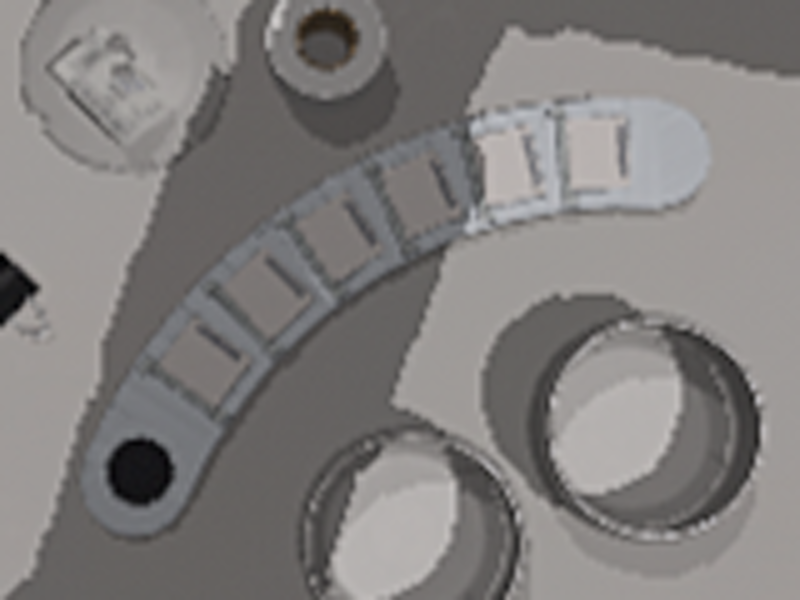

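View pics/z9s.png

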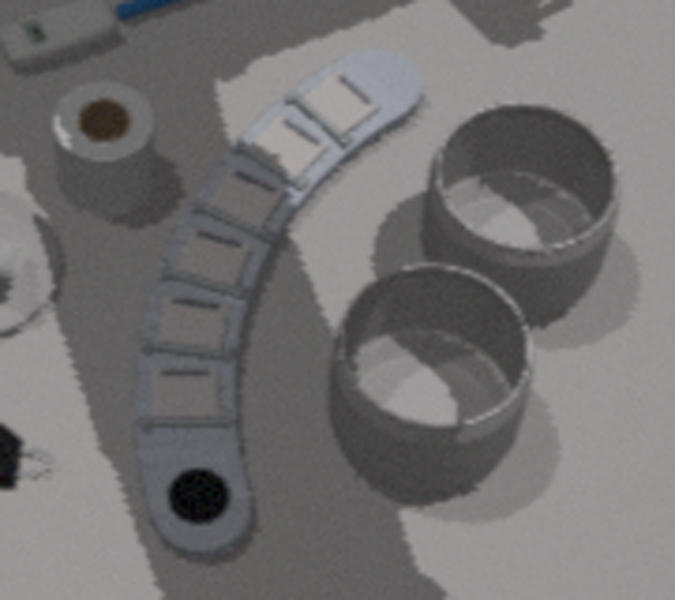

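Both views show all six flaps lying flat. The pad is within 0.2 px of where it started, and the jars, roll, lid and clip haven't moved, so I'll hand in.

```bash
python3 -c "
from station import arm
print(arm.job_done())"
```

```text
the job is handed in; nothing more can be done
None
```

The job is handed in: all six flaps were folded flat in order in one light sweep (force readings about 2 N or less), with no visible movement of the rail or the things round it, in about 11.5 s.

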